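# Lay out the reference row for the morning instrument check

### The arm

A 6-joint arm with a two-finger parallel gripper is mounted at the origin on a cart in front of the work surface, level with it; the furniture and walls round the work are solid. World frame = base frame: x ahead of the robot, y to its left, z up, the work surface at z = 0. Lengths are in mm, angles in rad, forces in N, time in s.
With the tool pointing down it reaches from about 350 to 775 mm from the base axis. Payload 7.3 kg.
Tool frame: the origin (TCP) lies midway between the tips of the shut fingers; the grasp point (between the pads) lies 19 mm behind it; z points along the fingers, y is the line along which they close (so a half turn about z gives the same grasp; the last joint's range is limited). The gripper opens to 92 mm and grips with 3 to 60 N. Pads are 19 mm wide; open, the fingers measure 130 mm over their backs; the gripper's body (75 mm by 190 mm) begins 47 mm behind the grasp point.
Start: joints at [1.135, 0.342, 1.524, -0, 1.275, -0.146], TCP at [150.009, 503.132, 226.741] pointing down, gripper open.
Joint ranges: [-2.53, 2.53], [-0.77, 2.02], [0.04, 2.7], [-1, 4.14], [0.28, 2.66], [-3.11, 3.11]. Speed limits (rad/s): [2.57, 2.57, 3.14, 3.14, 3.14, 3.14].

### API

Orientations are given as [roll, pitch, yaw] about the fixed x, y, z axes, in that order (R = Rz(yaw) Ry(pitch) Rx(roll)).
In Python, from plant import monitor, optics, workorder gives the robot as it stands. The module is installed in compiled form; this text tells all that it offers.
- The arm moves only by the tool servo_tool, never from a script. Its arguments are lists of equal length, an entry for each row: "linear": the shift along the tool's x, y, z as a fraction of full scale, a list of three; "spin": the turn about the tool's z as a fraction of full scale. In form: {"linear": [[dx, dy, dz], ...], "spin": [spin, ...]}. A call has exactly 8 rows; each row shifts and turns the commanded pose from where the row before left it, along the tool's axes as they then stand; what a row does not reach is not made up. Full scale, the value 1, is 200 mm for a shift and 90 degrees for a turn. A row lasts 1/8 s, in which the tool goes at most 62.5 mm and 10.7 degrees, less where a joint would pass 70% of its speed; a pose out of reach is approached as far as the arm can. A call with a number of a shift or a turn outside -1 to 1 is refused whole. A call with a gripper value outside its range is refused whole. "hand" is the opening, from -1 (shut) to 1 (fully open), set as the call begins (left out, the last holds). The fingers move at their own pace and stop on an object; the grip force is fixed at half the most. Time passes only in rows, so rows that do not move let the fingers close, or fill a call up. It gives the time, the measured TCP pose, the force, the opening and the grip force at its end, in the units of the state.
- monitor.get_obs(): the state, without advancing time (a new reading comes with each control period).
- optics.capture(name): name is "scene" or "top"; returns a dict with "frame" (480x640x3 uint8, blue, green, red), "K" (3x3 intrinsics, pixels), "world_to_cam" (4x4, takes a point from world to camera coordinates). Camera axes: x right, y down, z forward; pixel columns grow to the right and rows downward; lengths in mm; the calibration is good to about 2 mm. A picture is of the moment at which its call begins. There is no depth.
- workorder.close_job(): hands the job in; it is judged then, once.
The state is a dict: "time": time; "joint_positions": joint angles; "dq": joint speeds; "tau": joint torques, N m; "tool_pos": TCP position; "tcp_rot": TCP orientation; "contact_force": force on the tool from outside, world axes, zero at the start; "moment": the same for the moment, N m; "grip_width": finger opening in mm; "finger_force": force on a finger pad.
Only numpy, scipy, OpenCV 4.12 (cv2) and the standard library are available. Lean on these libraries where they do the work, as an engineer would, in place of code of your own. Each camera call takes 0.05 s, during which the arm holds its last target. There are 200 camera calls.

### The job

Lay out the reference pieces for the instrument check as one straight, evenly spaced row along the middle of the grey mat, between the steel press foot and the stack of aluminium pans that stand at its two ends: the larger steel thickness block in the middle, the larger brass weight halfway between that block and the press foot, and the smaller brass weight halfway between that block and the pans. Lay the smaller thickness block flat on top of the larger one, centred on it. Everything stands upright, and the press foot, the pans, the brown bottle and the vial stay where they are.

Things in the scene. Friction and masses are not known exactly. Their poses are not given: they have to be found in the camera images.
- mat: thin dark grey bench mat, fixed, 100 x 360 x 3 mm, long axis its y. Origin at the centre of its underside, z up; its top is 3 mm above the bench. Foot and pans stand on its long centre line 140 mm either side of its centre; which is at which end varies. So the row's middle place is the mat's centre; the weights' places are on the centre line 70 mm either side of it.
- foot: bare steel press foot: round base 45 mm across with a stem upwards, 40 mm high, standing at one end of the mat; loose, a landmark, not to be moved. Origin at the centre of its underside. (A tall lever press, fixed, unlisted, stands beyond the mat's left, about 0.5 m ahead and 0.18 m left of the robot; cross above 0.43 m or go round it.)
- pans: stack of three round shallow aluminium pans, 69 mm across, 14 mm high, standing at the other end of the mat; loose, a landmark, not to be moved. Origin at the centre of their underside.
- large_block: larger ground steel thickness block, 32 (its x) x 40 (its y) x 20 mm high, lying flat on the bench. Origin at the centre of its underside. About 0.11 kg.
- small_block: smaller ground steel thickness block, 24 (its x) x 30 (its y) x 15 mm high, lying flat on the bench. Origin at the centre of its underside. About 0.07 kg.
- large_weight: larger brass weight, round, 34 mm across, 33 mm high with its knob, standing on the bench. Origin at the centre of its underside. Grip it from above anywhere on its round body (it is solid to its full width near the bottom). About 0.18 kg.
- small_weight: smaller brass weight, round, 22 mm across, 30 mm high with its knob, standing on the bench. Origin at the centre of its underside. About 0.07 kg.
- bottle: brown dropper bottle, round, 38 mm across, 82 mm high, a loose bystander, not to be moved. Origin at the centre of its underside.
- vial: small white-bodied vial with a black cap, round, 22 mm across, 58 mm high, a loose bystander, not to be moved. Origin at the centre of its underside.
Mind the look-alikes: they are no part of the job. Leave any red look-alike of the small_weight alone. Leave any purple look-alike of the large_weight alone.

How it is judged (in metres and radians):
At the end, for the whole second after the job is handed in: Larger block within 13 mm, along and across, of the mat's centre; larger and smaller weight the same of the points 70 mm towards the foot and the pans; smaller block on the larger, centres within 9 mm; all upright within 0.1 rad, at rest. Foot, pans, bottle, vial upright and moved under 12 mm (x of large_block in the frame of mat between -0.013 and 0.013 m and height (world z) of large_block between -0.001 and 0.007 m and x of large_weight in the frame of mat between -0.013 and 0.013 m and height (world z) of large_weight between -0.001 and 0.007 m and x of small_weight in the frame of mat between -0.013 and 0.013 m and height (world z) of small_weight between -0.001 and 0.007 m and y of large_block in the frame of mat between -0.013 and 0.013 m and ((y of foot in the frame of mat above 0 m and y of large_weight in the frame of mat between 0.057 and 0.083 m and y of small_weight in the frame of mat between -0.083 and -0.057 m) or (y of foot in the frame of mat below 0 m and y of large_weight in the frame of mat between -0.083 and -0.057 m and y of small_weight in the frame of mat between 0.057 and 0.083 m)) and horizontal distance between small_block and large_block below 0.009 m and height (world z) of small_block between 0.019 and 0.027 m and angle between each of large_block, small_block, large_weight, small_weight, foot, pans, bottle, vial's own z axis and vertical below 0.1 rad and linear speed of each of large_block, small_block, large_weight, small_weight below 0.02 m/s and angular speed of each of large_block, small_block, large_weight, small_weight below 0.3 rad/s and distance of each of foot, pans, bottle, vial from where it was at the start of the episode below 0.012 m); the robot touches nothing.
It also fails if it takes over 125 s, if anything falls off the work surface, if the arm or the gripper's body presses on something with over 40 N, if the wrist force passes 120 N, or if a joint passes its speed limit or range.

## Working session

There is one attempt and no reset: what is moved stays moved. The work goes in short steps, Python scripts to look and compute and a tool call to move; the robot and the scene stay as the last step left them, time stands still between calls to the robot, and variables do not carry over. Pictures are saved under pics/ and viewed, at most 14 in all, crops included, and the job is handed in when it is done.

Besides the shell and the picture viewer there is one more tool, called as name([rows], argument=value, ...), one row to a line, values as JSON. servo_tool: Moves the arm, as the interface text tells. Shift numbers are shares of 200 mm and turn numbers shares of 90 degrees, none past 1 either way. Its arguments: {"type":"object","properties":{"linear":{"type":"array","items":{"type":"array","items":{"type":"number","minimum":-1,"maximum":1}}},"spin":{"type":"array","items":{"type":"number","minimum":-1,"maximum":1}},"hand":{"type":"number"}},"required":["linear","spin"]}

```bash
mkdir -p pics
python3 - <<'E'
from plant import monitor, optics
import cv2,numpy as np
for n in("scene","top"):
    c=optics.capture(n);cv2.imwrite(f"pics/{n}0.png",c["frame"]);print(n,c["K"].tolist(),np.round(c["world_to_cam"],3).tolist())
o=monitor.get_obs();print(o)
E
```

```text
scene [[579.7288972716099, 0.0, 316.9682644798727], [0.0, 579.7288972716099, 232.34453990332128], [0.0, 0.0, 1.0]] [[0.504, -0.863, -0.018, -375.772], [-0.433, -0.235, -0.87, 261.581], [0.747, 0.446, -0.492, 608.762], [0.0, 0.0, 0.0, 1.0]]
top [[537.2407684518831, 0.0, 324.10482794689204], [0.0, 537.2407684518831, 245.34457637264816], [0.0, 0.0, 1.0]] [[-0.021, -1.0, 0.007, -114.065], [-0.991, 0.02, -0.134, 541.169], [0.134, -0.009, -0.991, 853.425], [0.0, 0.0, 0.0, 1.0]]
{'time': 0.1, 'joint_positions': array([ 1.13502490e+00,  3.42632048e-01,  1.52491233e+00, -2.16998375e-05,
        1.27537185e+00, -1.46023015e-01]), 'dq': array([ 0.00102853, -0.00290121, -0.00182396, -0.00017363, -0.00075539,
        0.00162927]), 'tau': array([ 3.27823000e-03, -4.31999052e+01, -2.44696695e+01,  7.23144226e-02,
        5.26514417e-02, -4.58274690e-05]), 'tool_pos': array([149.84509446, 502.79486727, 226.12854452]), 'tcp_rot': array([-3.14028014e+00, -1.72056140e-04,  2.85185046e+00]), 'contact_force': array([-1.12426149, -0.89747701, -0.14187435]), 'moment': array([ 0.01915532, -0.00642654, -0.03911352]), 'finger_force': 0.0, 'grip_width': 92.09121388505666}
```

View pics/scene0.png

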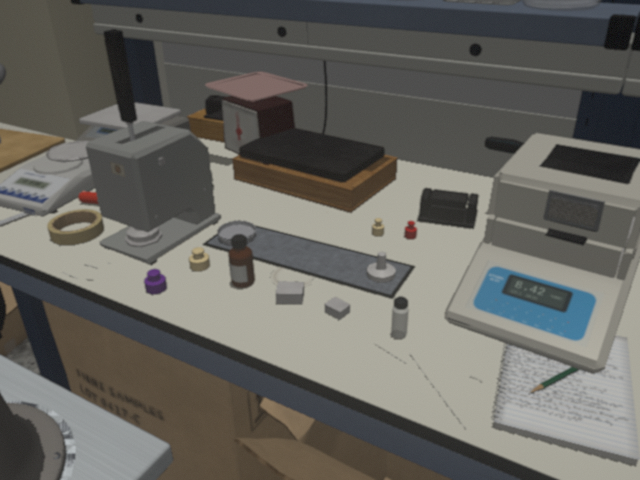

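View pics/top0.png

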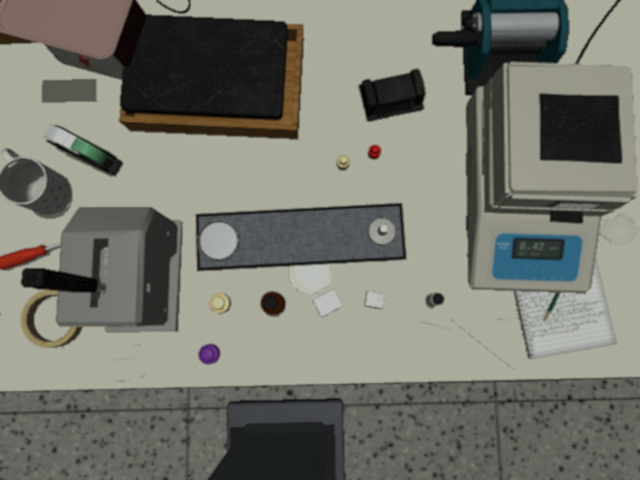

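```bash
cat > h.py <<'E'
import cv2,numpy as np
from plant import monitor, optics
def cap(n,f=None):
    c=optics.capture(n)
    if f: cv2.imwrite("pics/"+f,c["frame"])
    return c
def ray(c,uv,z):
    R=c["world_to_cam"][:3,:3];t=c["world_to_cam"][:3,3]
    o=-R.T@t; d=R.T@np.linalg.solve(c["K"],[uv[0],uv[1],1.])
    return (o+d*(z-o[2])/d[2])[:2]
def proj(c,p):
    q=c["world_to_cam"][:3,:3]@np.array(p,float)+c["world_to_cam"][:3,3]; q=c["K"]@q; return q[:2]/q[2]
def blobs(m,lo=20,hi=1e9):
    cs,_=cv2.findContours(m.astype(np.uint8)*255,cv2.RETR_EXTERNAL,cv2.CHAIN_APPROX_NONE)
    return [k for k in cs if lo<cv2.contourArea(k)<hi]
E
python3 - <<'E'
from h import *
c=cap("top");f=c["frame"];hsv=cv2.cvtColor(f,cv2.COLOR_BGR2HSV)
for u,v in[(219,302),(343,161),(327,303),(375,299),(300,240),(300,340),(382,243),(219,241)]:print((u,v),f[v,u],hsv[v,u])
# mat: dark region
g=cv2.cvtColor(f,cv2.COLOR_BGR2GRAY)
m=np.zeros_like(g,bool);m[195:280,188:415]=g[195:280,188:415]<125
k=max(blobs(m),key=cv2.contourArea);r=cv2.minAreaRect(k);b=cv2.boxPoints(r)
print("mat",r,[np.round(ray(c,p,3),1) for p in b])
for k in blobs((hsv[...,1]>70)&(hsv[...,0]>15)&(hsv[...,0]<35),30,900):
    (u,v),R=cv2.minEnclosingCircle(k);print("brass",(u,v,R),np.round(ray(c,(u,v),15),1),hsv[int(v),int(u)])
m=np.zeros_like(g);m[280:330,300:395]=1
big=cv2.resize(f[130:380,190:450],None,fx=3,fy=3,interpolation=cv2.INTER_CUBIC);cv2.imwrite("pics/z1.png",big[:, :])
print(big.shape)
E
```

```text
(219, 302) [153 190 188] [ 32  50 190]
(343, 161) [140 183 183] [ 30  60 183]
(327, 303) [188 189 187] [ 75   3 189]
(375, 299) [180 187 186] [ 34  10 187]
(300, 240) [90 87 84] [105  17  90]
(300, 340) [157 172 171] [ 32  22 172]
(382, 243) [129 134 134] [ 30  10 134]
(219, 241) [170 171 168] [ 80   4 171]
mat ((300.02508544921875, 236.6259002685547), (58.040992736816406, 209.85166931152344), 86.87786865234375) [array([603.7,  98.9]), array([ 616.6, -265. ]), array([ 515.1, -266.3]), array([503. ,  92.4])]
brass (219.5, 302.7727355957031, 9.748382568359375) [448.3  51.3] [ 32  50 190]
brass (50.90848922729492, 317.2388916015625, 31.018117904663086) [430.4 331. ] [ 32  21 172]
brass (342.9117736816406, 161.9705810546875, 6.325329780578613) [ 686.8 -161.3] [ 31  64 175]
brass (13.839285850524902, 38.0, 14.714916229248047) [926.1 419.8] [ 19 178  43]
(750, 780, 3)
```

Run:
```python
import cv2
b=cv2.imread("pics/top0.png")[280:330,195:450];cv2.imwrite("pics/z2.png",cv2.resize(b,None,fx=3,fy=3,interpolation=cv2.INTER_CUBIC))
```

```text
(no output)
```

View pics/z2.png

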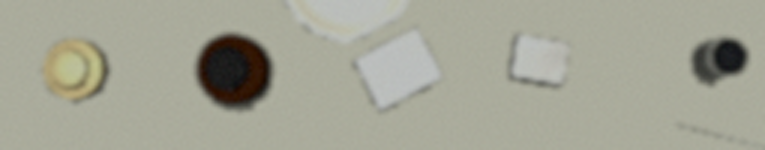

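```bash
cat >> h.py <<'E'
def blocks(c,roi,z,thr=14):
    x0,y0,x1,y1=roi;f=cv2.resize(c["frame"][y0:y1,x0:x1],None,fx=4,fy=4,interpolation=cv2.INTER_CUBIC)
    d=cv2.GaussianBlur(f,(5,5),0).astype(int);m=(d.max(2)-d.min(2)<thr)&(d.max(2)>150)
    m=cv2.morphologyEx(m.astype(np.uint8),cv2.MORPH_OPEN,np.ones((9,9),np.uint8))
    out=[]
    for k in blobs(m,600):
        b=cv2.boxPoints(cv2.minAreaRect(k))/4+np.array([x0-.375,y0-.375])
        P=np.array([ray(c,p,z) for p in b]);e=np.array([P[1]-P[0],P[2]-P[1]]);L=np.linalg.norm(e,axis=1)
        l=e[np.argmax(L)];out.append((np.round(P.mean(0),1).tolist(),np.round(L,1).tolist(),round(float(np.degrees(np.arctan2(l[1],l[0]))%180),1)))
    return out
E
python3 - <<'E'
from h import *
c=cap("top");s=cap("scene")
print("LB",blocks(c,(308,285,350,320),20));print("SB",blocks(c,(358,285,392,315),15))
f=c["frame"]
print("foot/pans",blocks(c,(192,215,245,262),14,12))
for n,p in dict(lw=(448.3,51.3,15),sw=(686.8,-161.3,15),mat=(559.6,-85,3),mc1=(603.7,98.9,3),mc2=(616.6,-265,3),mc3=(515.1,-266.3,3),mc4=(503,92.4,3)).items(): print(n,np.round(proj(s,p),1))
h=cv2.cvtColor(s["frame"],cv2.COLOR_BGR2HSV)
for k in blobs((h[...,1]>60)&(h[...,0]>15)&(h[...,0]<35),30,900):
    x,y,w,hh=cv2.boundingRect(k);print("scene brass",x,y,w,hh,np.round(ray(s,(x+w/2,y+hh/2),15),1))
for n,uv in dict(pressbase=(180,330),pressbaseR=(182,222),bottle=(272,303),vial=(435,299),purple=(209,354),red=(375,152),tr=(165,215),tr2=(130,325)).items():print(n,np.round(ray(c,uv,0)))
o=optics.capture("top")
E
```

```text
LB [([445.0, -128.5], [44.4, 36.1], 117.2), ([466.8, -114.0], [35.1, 16.3], 88.8)]
SB [([449.2, -209.3], [25.2, 31.7], 79.1)]
foot/pans [([554.1, 53.9], [59.7, 60.1], 0.0)]
lw [199.5 258. ]
sw [377.8 226.3]
mat [305.  253.9]
mc1 [234.5 218.9]
mc2 [416.9 265.5]
mc3 [392.5 297.8]
mc4 [202.6 243.4]
scene brass 0 282 26 73 [193.5 179. ]
scene brass 189 248 20 23 [444.3  49. ]
scene brass 373 218 11 17 [ 686.7 -162.7]
scene brass 265 177 14 14 [747.7 109.6]
scene brass 188 108 36 34 [976.1 476.5]
pressbase [405. 120.]
pressbaseR [589. 120.]
bottle [447. -35.]
vial [ 447. -313.]
purple [364.  71.]
red [ 708. -219.]
tr [602. 149.]
tr2 [415. 205.]
```

```bash
cat > p.py <<'E'
import sys,json,numpy as np
from plant import monitor
# args: x,y,z,yawdeg,nrows ... ; prints linear rows and spins in tool axes
o=monitor.get_obs();p=np.array(o["tool_pos"]);a=np.degrees(o["tcp_rot"][2]);L=[];S=[]
for w in sys.argv[1:]:
    *t,yaw,n=map(float,w.split(","));n=int(n);p0=p.copy();a0=a;d=(yaw-a0+180)%360-180
    for i in range(n):
        g=p0+(np.array(t)-p0)*(i+1)/n;c,s=np.cos(np.radians(a)),np.sin(np.radians(a))
        R=np.array([[c,s,0],[s,-c,0],[0,0,-1]]);r=np.round(R.T@(g-p)/200,3);p=p+R@r*200
        q=round(-(a0+d*(i+1)/n-a)/90,3);a-=q*90;L.append((r+0).tolist());S.append(q+0)
while len(L)%8:L.append([0,0,0]);S.append(0)
for i in range(0,len(L),8):print(json.dumps(L[i:i+8]),json.dumps(S[i:i+8]))
E
python3 p.py 150,503,470,163.4,8 340,180,470,140,9 445,-128,470,117.2,9 445,-128,150,117.2,10
```

```text
[[0.0, 0.0, -0.152], [0.0, 0.0, -0.152], [0.0, 0.0, -0.153], [0.0, 0.0, -0.152], [0.0, 0.0, -0.152], [0.0, 0.0, -0.152], [0.0, 0.0, -0.152], [0.0, 0.0, -0.152]] [0.0, 0.0, 0.0, 0.0, 0.0, 0.0, 0.0, 0.0]
[[-0.152, -0.142, 0.0], [-0.159, -0.135, 0.0], [-0.165, -0.127, 0.0], [-0.17, -0.12, 0.0], [-0.176, -0.111, 0.0], [-0.18, -0.104, 0.0], [-0.185, -0.096, 0.0], [-0.189, -0.087, 0.0]] [0.029, 0.029, 0.029, 0.029, 0.028, 0.029, 0.029, 0.029]
[[-0.193, -0.079, 0.0], [-0.155, -0.094, 0.0], [-0.158, -0.086, 0.0], [-0.163, -0.08, 0.0], [-0.165, -0.072, 0.0], [-0.169, -0.065, 0.0], [-0.172, -0.057, 0.0], [-0.173, -0.05, 0.0]] [0.029, 0.028, 0.028, 0.028, 0.029, 0.028, 0.028, 0.028]
[[-0.176, -0.042, 0.0], [-0.178, -0.034, 0.0], [0.0, 0.0, 0.16], [0.0, 0.0, 0.16], [0.0, 0.0, 0.16], [0.0, 0.0, 0.16], [0.0, 0.0, 0.16], [0.0, 0.0, 0.16]] [0.028, 0.028, 0.0, 0.0, 0.0, 0.0, 0.0, 0.0]
[[0.0, 0.0, 0.16], [0.0, 0.0, 0.16], [0.0, 0.0, 0.16], [0.0, 0.0, 0.16], [0, 0, 0], [0, 0, 0], [0, 0, 0], [0, 0, 0]] [0.0, 0.0, 0.0, 0.0, 0, 0, 0, 0]
```

servo_tool([
  [0, 0, -0.15],
  [0, 0, -0.15],
  [0, 0, -0.15],
  [0, 0, -0.15],
  [0, 0, -0.15],
  [0, 0, -0.15],
  [0, 0, -0.15],
  [0, 0, -0.15],
], spin=[0, 0, 0, 0, 0, 0, 0, 0], hand=0.26)

```text
time: 1.3
tool_pos: [149.9, 503.0, 467.7]
tcp_rot: [3.142, -0.0, 2.852]
contact_force: [0.6, -0.5, -0.5]
grip_width: 57.8
finger_force: 0.0
```

servo_tool([
  [-0.152, -0.142, 0],
  [-0.159, -0.135, 0],
  [-0.165, -0.127, 0],
  [-0.17, -0.12, 0],
  [-0.176, -0.111, 0],
  [-0.18, -0.104, 0],
  [-0.185, -0.096, 0],
  [-0.189, -0.087, 0],
], spin=[0.029, 0.029, 0.029, 0.029, 0.028, 0.029, 0.029, 0.029])

```text
time: 2.3
tool_pos: [319.3, 214.8, 466.8]
tcp_rot: [3.141, 0.0, 2.488]
contact_force: [1.5, 0.3, -0.8]
grip_width: 57.6
finger_force: 0.0
```

servo_tool([
  [-0.193, -0.079, 0],
  [-0.155, -0.094, 0],
  [-0.158, -0.086, 0],
  [-0.163, -0.08, 0],
  [-0.165, -0.072, 0],
  [-0.169, -0.065, 0],
  [-0.172, -0.057, 0],
  [-0.173, -0.05, 0],
], spin=[0.029, 0.028, 0.028, 0.028, 0.029, 0.028, 0.028, 0.028])

```text
time: 3.3
tool_pos: [421.8, -60.6, 466.7]
tcp_rot: [3.141, -0.0, 2.132]
contact_force: [0.6, 0.2, -0.3]
grip_width: 57.8
finger_force: 0.0
```

```bash
python3 p.py 445,-128,470,117.2,2 445,-128,150,117.2,13
```

```text
[[-0.174, -0.041, -0.008], [-0.175, -0.033, -0.008], [0.0, 0.0, 0.123], [0.0, 0.0, 0.123], [0.0, 0.0, 0.123], [0.0, 0.0, 0.123], [0.0, 0.0, 0.123], [0.0, 0.0, 0.123]] [0.028, 0.027, 0.0, 0.0, 0.0, 0.0, 0.0, 0.0]
[[0.0, 0.0, 0.123], [0.0, 0.0, 0.123], [0.0, 0.0, 0.123], [0.0, 0.0, 0.123], [0.0, 0.0, 0.123], [0.0, 0.0, 0.124], [0.0, 0.0, 0.123], [0, 0, 0]] [0.0, 0.0, 0.0, 0.0, 0.0, 0.0, 0.0, 0]
```

servo_tool([
  [-0.174, -0.041, 0],
  [-0.175, -0.033, 0],
  [0, 0, 0.16],
  [0, 0, 0.16],
  [0, 0, 0.16],
  [0, 0, 0.16],
  [0, 0, 0.16],
  [0, 0, 0.16],
], spin=[0.028, 0.027, 0, 0, 0, 0, 0, 0])

```text
time: 4.3
tool_pos: [444.8, -126.8, 273.7]
tcp_rot: [3.141, -0.0, 2.048]
contact_force: [-0.1, -0.5, 0.8]
grip_width: 58.1
finger_force: 0.0
```

servo_tool([
  [0, 0, 0.16],
  [0, 0, 0.16],
  [0, 0, 0.16],
  [0, 0, 0.16],
  [0, 0, 0.1],
  [0, 0, 0.1],
  [0, 0, 0],
  [0, 0, 0],
], spin=[0, 0, 0, 0, 0, 0, 0, 0])

```text
time: 5.3
tool_pos: [445.3, -127.1, 107.4]
tcp_rot: [3.141, 0.001, 2.048]
contact_force: [-0.7, -0.4, -0.1]
grip_width: 58.4
finger_force: 0.0
```

```bash
python3 p.py 445,-128.5,5,117.2,5
python3 - <<'E'
from h import *
cap("scene","s1.png");cap("top","t1.png")
E
```

```text
[[-0.001, -0.001, 0.102], [-0.001, -0.001, 0.103], [-0.001, -0.001, 0.102], [-0.001, -0.001, 0.102], [-0.002, -0.001, 0.103], [0, 0, 0], [0, 0, 0], [0, 0, 0]] [0.0, 0.001, 0.0, 0.0, 0.0, 0, 0, 0]
```

View pics/s1.png

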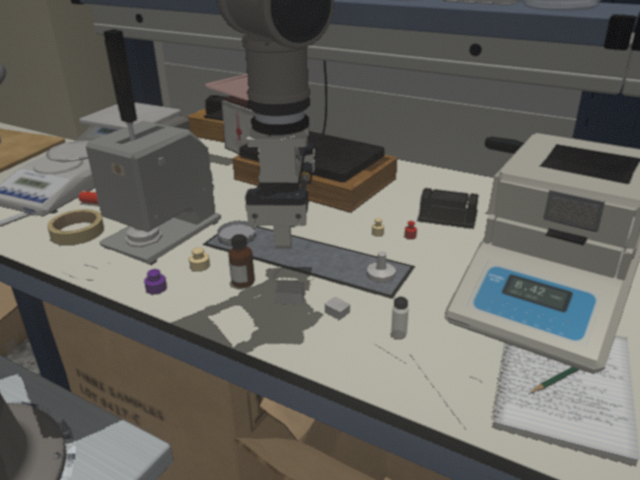

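The gripper hangs directly over the large block at (290,290), clear of the bottle at (240,262). Nothing has moved.

servo_tool([
  [-0.001, -0.001, 0.1],
  [-0.001, -0.001, 0.1],
  [-0.001, -0.001, 0.1],
  [-0.001, -0.001, 0.1],
  [-0.001, -0.001, 0.08],
  [0, 0, 0.02],
  [0, 0, 0],
  [0, 0, 0],
], spin=[0, 0, 0, 0, 0, 0, 0, 0])

```text
time: 6.4
tool_pos: [445.0, -128.5, 7.4]
tcp_rot: [3.141, 0.001, 2.048]
contact_force: [0.2, 0.4, -0.5]
grip_width: 57.6
finger_force: 0.0
```

servo_tool([
  [0, 0, 0.003],
  [0, 0, 0],
  [0, 0, 0],
  [0, 0, 0],
  [0, 0, 0],
  [0, 0, 0],
  [0, 0, 0],
  [0, 0, 0],
], spin=[0, 0, 0, 0, 0, 0, 0, 0], hand=-1)

```text
time: 7.4
tool_pos: [444.6, -128.2, 6.2]
tcp_rot: [3.141, 0.0, 2.048]
contact_force: [0.3, 0.4, 3.6]
grip_width: 31.7
finger_force: 30.0
```

```bash
python3 p.py 445,-128.5,100,117.2,4  559.6,-85,100,92,5 559.6,-85,8,92,7
```

```text
[[-0.001, 0.0, -0.117], [0.0, 0.001, -0.117], [-0.001, 0.0, -0.118], [0.0, 0.0, -0.117], [-0.014, 0.122, 0.0], [-0.003, 0.122, 0.0], [0.008, 0.123, 0.0], [0.018, 0.121, 0.0]] [0.0, 0.001, 0.0, 0.0, 0.056, 0.056, 0.056, 0.056]
[[0.029, 0.119, 0.0], [0.0, 0.0, 0.066], [0.0, 0.0, 0.065], [0.0, 0.0, 0.066], [0.0, 0.0, 0.066], [0.0, 0.0, 0.066], [0.0, 0.0, 0.065], [0.0, 0.0, 0.066]] [0.056, 0.0, 0.0, 0.0, 0.0, 0.0, 0.0, 0.0]
```

servo_tool([
  [0, 0, -0.11],
  [0, 0, -0.12],
  [0, 0, -0.12],
  [0, 0, -0.12],
  [-0.014, 0.122, 0],
  [-0.003, 0.122, 0],
  [0.008, 0.123, 0],
  [0.018, 0.121, 0],
], spin=[0, 0, 0, 0, 0.056, 0.056, 0.056, 0.056])

```text
time: 8.4
tool_pos: [536.4, -93.0, 99.5]
tcp_rot: [-3.14, -0.0, 1.693]
contact_force: [-0.1, -0.5, -0.7]
grip_width: 31.5
finger_force: 30.0
```

servo_tool([
  [0.029, 0.119, 0],
  [0, 0, 0.06],
  [0, 0, 0.06],
  [0, 0, 0.06],
  [0, 0, 0.06],
  [0, 0, 0.06],
  [0, 0, 0],
  [0, 0, 0],
], spin=[0.056, 0, 0, 0, 0, 0, 0, 0])

```text
time: 9.4
tool_pos: [559.3, -84.8, 40.3]
tcp_rot: [3.141, 0.0, 1.608]
contact_force: [0.9, -0.6, -1.2]
grip_width: 31.6
finger_force: 30.0
```

```bash
python3 p.py 559.6,-85,10,92,5
```

```text
[[0.0, 0.0, 0.03], [-0.001, 0.001, 0.031], [0.0, 0.0, 0.03], [0.0, 0.0, 0.03], [0.0, 0.0, 0.031], [0, 0, 0], [0, 0, 0], [0, 0, 0]] [0.0, 0.001, 0.0, 0.0, 0.0, 0, 0, 0]
```

servo_tool([
  [0, 0, 0.03],
  [0, 0, 0.03],
  [0, 0, 0.03],
  [0, 0, 0.03],
  [0, 0, 0.02],
  [0, 0, 0.01],
  [0, 0, 0],
  [0, 0, 0],
], spin=[0, 0, 0, 0, 0, 0, 0, 0])

```text
time: 10.4
tool_pos: [559.2, -84.7, 10.3]
tcp_rot: [3.141, 0.0, 1.608]
contact_force: [1.0, -0.8, -0.8]
grip_width: 31.7
finger_force: 30.0
```

servo_tool([
  [0, 0, 0],
  [0, 0, 0],
  [0, 0, 0],
  [0, 0, -0.05],
  [0, 0, -0.1],
  [0, 0, -0.15],
  [0, 0, -0.15],
  [0, 0, 0],
], spin=[0, 0, 0, 0, 0, 0, 0, 0], hand=0.15)

```text
time: 11.4
tool_pos: [560.7, -85.1, 103.2]
tcp_rot: [3.136, 0.002, 1.608]
contact_force: [0.1, -0.2, 0.0]
grip_width: 52.8
finger_force: 0.0
```

```bash
python3 p.py 449,-209.3,100,79.1,6 449,-209.3,6,79.1,7
```

```text
[[-0.1, -0.097, 0.003], [-0.104, -0.093, 0.002], [-0.107, -0.089, 0.003], [-0.11, -0.085, 0.003], [-0.113, -0.081, 0.002], [-0.117, -0.076, 0.003], [0.0, 0.0, 0.067], [0.0, 0.0, 0.067]] [0.024, 0.024, 0.024, 0.024, 0.025, 0.024, 0.0, 0.0]
[[0.0, 0.0, 0.067], [0.0, 0.0, 0.067], [0.0, 0.0, 0.068], [0.0, 0.0, 0.067], [0.0, 0.0, 0.067], [0, 0, 0], [0, 0, 0], [0, 0, 0]] [0.0, 0.0, 0.0, 0.0, 0.0, 0, 0, 0]
```

servo_tool([
  [-0.1, -0.097, 0],
  [-0.104, -0.093, 0],
  [-0.107, -0.089, 0],
  [-0.11, -0.085, 0],
  [-0.113, -0.081, 0],
  [-0.117, -0.076, 0],
  [0, 0, 0.06],
  [0, 0, 0.06],
], spin=[0.024, 0.024, 0.024, 0.024, 0.025, 0.024, 0, 0])

```text
time: 12.4
tool_pos: [447.3, -208.4, 75.0]
tcp_rot: [-3.141, -0.001, 1.38]
contact_force: [0.5, 0.6, 0.1]
grip_width: 52.6
finger_force: 0.0
```

```bash
python3 p.py 449,-209.3,6,79.1,5
python3 - <<'E'
from h import *
c=cap("top");print(blocks(c,(285,205,330,265),23));s=cap("scene","s2.png");cv2.imwrite("pics/s2c.png",cv2.resize(s["frame"][180:360,180:450],None,fx=2,fy=2))
E
```

```text
[[-0.001, 0.002, 0.069], [0.0, 0.002, 0.069], [-0.001, 0.001, 0.069], [0.0, 0.002, 0.069], [-0.001, 0.002, 0.069], [0, 0, 0], [0, 0, 0], [0, 0, 0]] [0.0, 0.0, 0.0, 0.0, 0.0, 0, 0, 0]
[([557.9, -86.3], [40.3, 32.8], 90.2)]
```

View pics/s2c.png

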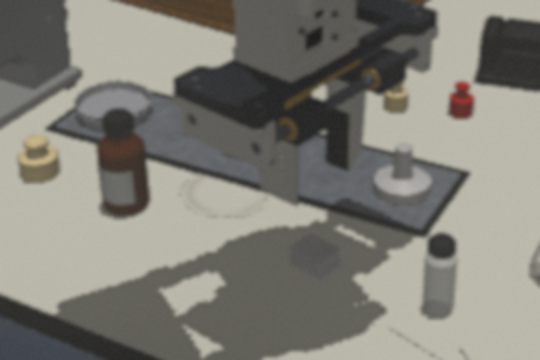

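The gripper is above the small block (crop (315,255)). The bottle, vial, foot and pans are undisturbed. The top view puts the large block at (558, -86).

servo_tool([
  [0, 0.002, 0.07],
  [0, 0.002, 0.07],
  [0, 0.002, 0.07],
  [-0.001, 0.001, 0.07],
  [-0.001, 0.001, 0.05],
  [0, 0, 0.01],
  [0, 0, 0],
  [0, 0, 0],
], spin=[0, 0, 0, 0, 0, 0, 0, 0])

```text
time: 13.5
tool_pos: [449.1, -209.8, 8.5]
tcp_rot: [3.141, 0.0, 1.38]
contact_force: [0.5, 0.4, -0.2]
grip_width: 53.1
finger_force: 0.0
```

servo_tool([
  [0, 0, 0],
  [0, 0, 0],
  [0, 0, 0],
  [0, 0, 0],
  [0, 0, 0],
  [0, 0, 0],
  [0, 0, 0],
  [0, 0, 0],
], spin=[0, 0, 0, 0, 0, 0, 0, 0], hand=-1)

```text
time: 14.5
tool_pos: [448.9, -209.6, 8.2]
tcp_rot: [3.141, -0.0, 1.38]
contact_force: [-0.0, 1.0, 1.7]
grip_width: 23.4
finger_force: 30.0
```

```bash
python3 p.py 449,-209.3,100,79.1,4  558.5,-85.7,100,92,6 558.5,-85.7,50,92,3
```

```text
[[0.0, 0.0, -0.115], [0.001, 0.0, -0.115], [0.0, 0.0, -0.114], [0.001, 0.0, -0.115], [0.118, 0.07, 0.0], [0.116, 0.075, 0.0], [0.113, 0.078, 0.0], [0.11, 0.084, 0.0]] [0.0, 0.0, 0.0, 0.0, -0.024, -0.024, -0.024, -0.024]
[[0.106, 0.087, 0.0], [0.103, 0.091, 0.0], [0.0, 0.0, 0.083], [0.0, 0.0, 0.084], [0.0, 0.0, 0.083], [0, 0, 0], [0, 0, 0], [0, 0, 0]] [-0.024, -0.024, 0.0, 0.0, 0.0, 0, 0, 0]
```

servo_tool([
  [0, 0, -0.115],
  [0, 0, -0.115],
  [0, 0, -0.115],
  [0, 0, -0.115],
  [0.118, 0.07, 0],
  [0.116, 0.075, 0],
  [0.113, 0.078, 0],
  [0.11, 0.084, 0],
], spin=[0, 0, 0, 0, -0.024, -0.024, -0.024, -0.024])

```text
time: 15.5
tool_pos: [522.2, -126.4, 99.8]
tcp_rot: [-3.141, -0.0, 1.532]
contact_force: [-0.3, -0.8, -0.3]
grip_width: 23.8
finger_force: 30.0
```

servo_tool([
  [0.106, 0.087, 0],
  [0.103, 0.091, 0],
  [0, 0, 0.08],
  [0, 0, 0.08],
  [0, 0, 0.08],
  [0, 0, 0.02],
  [0, 0, 0],
  [0, 0, 0],
], spin=[-0.024, -0.024, 0, 0, 0, 0, 0, 0])

```text
time: 16.5
tool_pos: [558.8, -86.4, 48.7]
tcp_rot: [3.14, 0.0, 1.606]
contact_force: [-0.2, -0.4, -0.3]
grip_width: 23.5
finger_force: 30.0
```

```bash
python3 p.py 558.5,-85.7,32,92,4;python3 - <<'E'
from h import *
s=cap("scene");cv2.imwrite("pics/s3c.png",cv2.resize(s["frame"][180:330,200:430],None,fx=3,fy=3))
E
```

```text
[[0.001, 0.0, 0.021], [0.001, -0.001, 0.021], [0.001, 0.0, 0.02], [0.001, 0.0, 0.021], [0, 0, 0], [0, 0, 0], [0, 0, 0], [0, 0, 0]] [0.0, 0.0, 0.0, 0.0, 0, 0, 0, 0]
```

View pics/s3c.png

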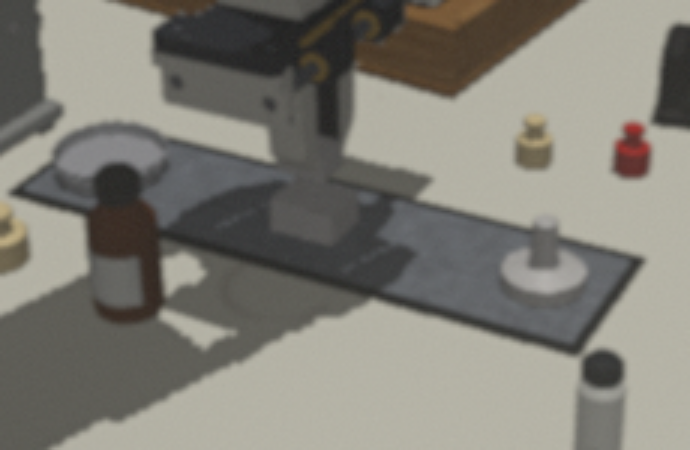

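The large block sits at the mat's middle, crop (315,210), with the small block held just above it and centred.

servo_tool([
  [0.001, 0, 0.02],
  [0.001, 0, 0.02],
  [0.001, 0, 0.02],
  [0.001, 0, 0.015],
  [0, 0, 0.007],
  [0, 0, 0],
  [0, 0, 0],
  [0, 0, 0],
], spin=[0, 0, 0, 0, 0, 0, 0, 0])

```text
time: 17.55
tool_pos: [558.5, -85.3, 31.8]
tcp_rot: [3.141, -0.0, 1.606]
contact_force: [-0.2, -0.5, -0.5]
grip_width: 23.5
finger_force: 30.0
```

servo_tool([
  [0, 0, 0],
  [0, 0, 0],
  [0, 0, 0],
  [0, 0, -0.05],
  [0, 0, -0.15],
  [0, 0, -0.15],
  [0, 0, -0.15],
  [0, 0, 0],
], spin=[0, 0, 0, 0, 0, 0, 0, 0], hand=0.2)

```text
time: 18.55
tool_pos: [560.0, -85.7, 134.8]
tcp_rot: [3.136, 0.002, 1.606]
contact_force: [0.4, -0.8, -0.5]
grip_width: 55.0
finger_force: 0.0
```

```bash
python3 p.py 446.5,50.3,130,90,7 446.5,50.3,5,90,8
```

```text
[[0.1, -0.078, 0.003], [0.1, -0.078, 0.004], [0.099, -0.078, 0.003], [0.099, -0.079, 0.004], [0.098, -0.08, 0.003], [0.098, -0.08, 0.004], [0.098, -0.08, 0.003], [0.0, 0.0, 0.078]] [0.003, 0.003, 0.004, 0.003, 0.003, 0.003, 0.004, 0.0]
[[0.0, 0.0, 0.078], [0.0, 0.0, 0.078], [0.0, 0.0, 0.079], [0.0, 0.0, 0.078], [0.0, 0.0, 0.078], [0.0, 0.0, 0.078], [0.0, 0.0, 0.078], [0, 0, 0]] [0.0, 0.0, 0.0, 0.0, 0.0, 0.0, 0.0, 0]
```

servo_tool([
  [0.1, -0.078, 0],
  [0.1, -0.078, 0],
  [0.099, -0.078, 0],
  [0.099, -0.079, 0],
  [0.098, -0.08, 0],
  [0.098, -0.08, 0],
  [0.098, -0.08, 0],
  [0, 0, 0.04],
], spin=[0.003, 0.003, 0.003, 0.003, 0.003, 0.003, 0.003, 0])

```text
time: 19.55
tool_pos: [443.9, 51.6, 123.5]
tcp_rot: [-3.141, -0.0, 1.575]
contact_force: [0.4, -0.3, -0.5]
grip_width: 55.2
finger_force: 0.0
```

```bash
python3 p.py 446.5,50.3,6,90,6
python3 - <<'E'
from h import *
c=cap("top","t4.png");print(blocks(c,(285,205,330,265),38));s=cap("scene");cv2.imwrite("pics/s4c.png",cv2.resize(s["frame"][180:330,140:430],None,fx=2.5,fy=2.5))
E
```

```text
[[-0.001, 0.002, 0.098], [-0.001, 0.002, 0.098], [-0.001, 0.002, 0.098], [-0.001, 0.003, 0.098], [-0.001, 0.002, 0.097], [-0.001, 0.002, 0.098], [0, 0, 0], [0, 0, 0]] [0.0, 0.001, 0.0, 0.001, 0.0, 0.001, 0, 0]
[([556.2, -87.2], [39.1, 30.6], 88.8)]
```

View pics/s4c.png

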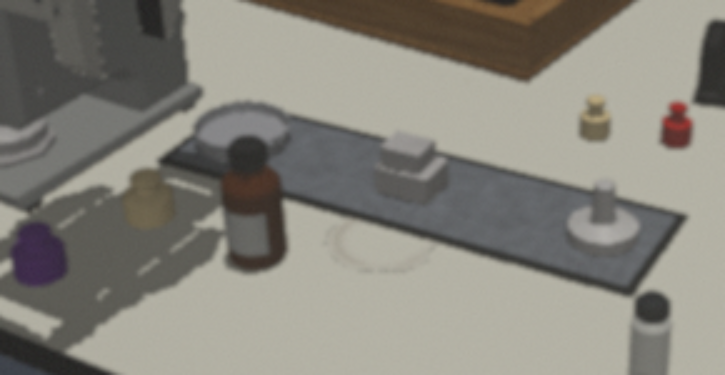

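The small block sits centred and flat on the large one, crop (410,170). The large weight at (148,198) is under the open fingers.

servo_tool([
  [-0.001, 0.002, 0.1],
  [-0.001, 0.002, 0.1],
  [-0.001, 0.002, 0.1],
  [-0.001, 0.002, 0.1],
  [-0.001, 0.002, 0.1],
  [-0.001, 0.002, 0.07],
  [0, 0, 0.02],
  [0, 0, 0],
], spin=[0, 0, 0, 0, 0, 0, 0, 0])

```text
time: 20.65
tool_pos: [447.5, 49.3, 5.7]
tcp_rot: [-3.142, -0.0, 1.573]
contact_force: [0.9, -0.4, -0.7]
grip_width: 54.9
finger_force: 0.0
```

servo_tool([
  [0, 0, 0],
  [0, 0, 0],
  [0, 0, 0],
  [0, 0, 0],
  [0, 0, 0],
  [0, 0, 0],
  [0, 0, 0],
  [0, 0, 0],
], spin=[0, 0, 0, 0, 0, 0, 0, 0], hand=-1)

```text
time: 21.65
tool_pos: [447.8, 49.5, 6.1]
tcp_rot: [3.14, -0.0, 1.573]
contact_force: [0.5, -0.8, 5.4]
grip_width: 31.6
finger_force: 30.0
```

```bash
python3 p.py 446.5,50.3,150,90,6 500,-60,150,90,4 561.5,-155,130,90,5 561.5,-155,50,90,3
```

```text
[[0.001, -0.001, -0.12], [0.0, -0.001, -0.12], [0.001, -0.001, -0.12], [0.001, -0.001, -0.12], [0.0, -0.002, -0.119], [0.001, -0.001, -0.12], [-0.138, 0.067, 0.0], [-0.138, 0.067, 0.0]] [0.0, 0.001, 0.0, 0.0, 0.0, 0.001, 0.0, 0.0]
[[-0.138, 0.067, 0.0], [-0.137, 0.067, 0.0], [-0.095, 0.062, 0.02], [-0.095, 0.061, 0.02], [-0.095, 0.062, 0.02], [-0.095, 0.061, 0.02], [-0.095, 0.062, 0.02], [0.0, 0.0, 0.133]] [0.0, 0.0, 0.0, 0.0, 0.0, 0.0, 0.0, 0.0]
[[0.0, 0.0, 0.133], [0.0, 0.0, 0.134], [0, 0, 0], [0, 0, 0], [0, 0, 0], [0, 0, 0], [0, 0, 0], [0, 0, 0]] [0.0, 0.0, 0, 0, 0, 0, 0, 0]
```

servo_tool([
  [0, 0, -0.06],
  [0, 0, -0.12],
  [0, 0, -0.14],
  [0, 0, -0.14],
  [0, 0, -0.14],
  [0, 0, -0.12],
  [-0.138, 0.067, 0],
  [-0.138, 0.067, 0],
], spin=[0, 0, 0, 0, 0, 0, 0, 0])

```text
time: 22.65
tool_pos: [473.9, -6.0, 150.4]
tcp_rot: [-3.141, -0.0, 1.574]
contact_force: [0.2, 0.1, -2.3]
grip_width: 31.7
finger_force: 30.0
```

servo_tool([
  [-0.138, 0.067, 0],
  [-0.138, 0.065, 0],
  [-0.095, 0.06, 0.02],
  [-0.095, 0.06, 0.02],
  [-0.095, 0.06, 0.02],
  [-0.095, 0.06, 0.02],
  [-0.095, 0.06, 0.02],
  [0, 0, 0.12],
], spin=[0, 0, 0, 0, 0, 0, 0, 0])

```text
time: 23.65
tool_pos: [562.8, -157.4, 106.1]
tcp_rot: [3.138, 0.001, 1.572]
contact_force: [-0.7, 0.9, -2.2]
grip_width: 31.8
finger_force: 30.0
```

```bash
python3 - <<'E'
from h import *
print(monitor.get_obs()["tool_pos"])
s=cap("scene");cv2.imwrite("pics/s5c.png",cv2.resize(s["frame"][130:330,200:430],None,fx=3,fy=3))
E
python3 p.py 562,-155,35,90,6
```

```text
[ 562.83198541 -157.43850232  106.13616137]
[[0.001, 0.002, 0.056], [0.0, 0.001, 0.055], [0.001, 0.002, 0.056], [0.0, 0.002, 0.056], [0.001, 0.002, 0.055], [0.001, 0.001, 0.056], [0, 0, 0], [0, 0, 0]] [0.0, 0.0, 0.001, 0.0, 0.0, 0.0, 0, 0]
```

View pics/s5c.png

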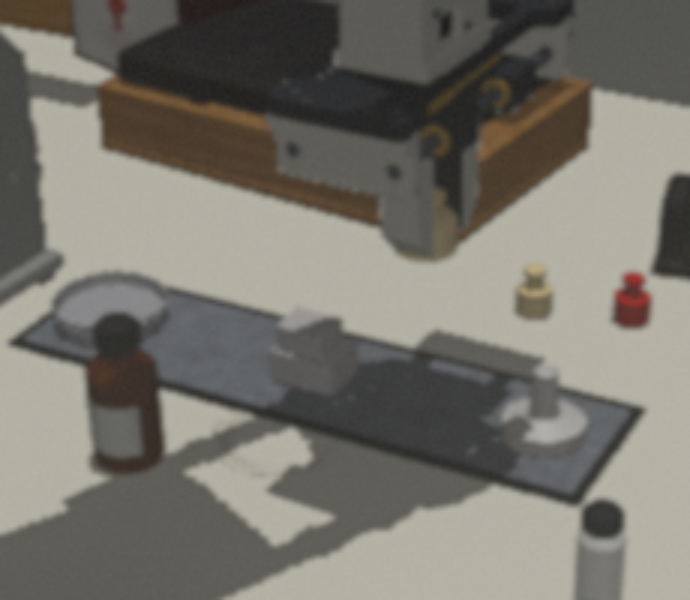

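The large weight is held upright between the fingers, crop (430,235), over its place between the stack and the foot.

servo_tool([
  [0, 0, 0.06],
  [0, 0, 0.06],
  [0, 0, 0.06],
  [0, 0, 0.06],
  [0, 0, 0.06],
  [0, 0, 0.06],
  [0, 0, 0.04],
  [0, 0, 0],
], spin=[0, 0, 0, 0, 0, 0, 0, 0])

```text
time: 24.7
tool_pos: [560.6, -155.5, 25.0]
tcp_rot: [-3.14, -0.001, 1.573]
contact_force: [1.0, -0.5, -1.8]
grip_width: 31.6
finger_force: 30.0
```

```bash
python3 p.py 562,-155,10,90,4
```

```text
[[0.001, 0.002, 0.019], [0.0, 0.002, 0.018], [0.001, 0.001, 0.019], [0.0, 0.002, 0.019], [0, 0, 0], [0, 0, 0], [0, 0, 0], [0, 0, 0]] [0.0, 0.001, 0.0, 0.0, 0, 0, 0, 0]
```

servo_tool([
  [0, 0.002, 0.02],
  [0, 0.002, 0.02],
  [0, 0, 0.02],
  [0, 0, 0.01],
  [0, 0, 0.005],
  [0, 0, 0],
  [0, 0, 0],
  [0, 0, 0],
], spin=[0, 0, 0, 0, 0, 0, 0, 0])

```text
time: 25.7
tool_pos: [561.8, -155.6, 10.8]
tcp_rot: [3.141, -0.0, 1.573]
contact_force: [0.3, -0.0, -1.1]
grip_width: 31.7
finger_force: 30.0
```

servo_tool([
  [0, 0, 0],
  [0, 0, 0],
  [0, 0, 0],
  [0, 0, -0.05],
  [0, 0, -0.15],
  [0, 0, -0.15],
  [0, 0, -0.15],
  [0, 0, 0],
], spin=[0, 0, 0, 0, 0, 0, 0, 0], hand=0.1)

```text
time: 26.7
tool_pos: [563.4, -156.3, 113.9]
tcp_rot: [3.136, 0.002, 1.573]
contact_force: [-0.1, 0.0, 0.4]
grip_width: 50.1
finger_force: 0.0
```

```bash
python3 p.py 686.5,-162,110,120,5 686.5,-162,50,120,3 686.5,-162,6,120,4
```

```text
[[-0.006, 0.123, 0.004], [-0.019, 0.122, 0.004], [-0.031, 0.119, 0.004], [-0.044, 0.115, 0.004], [-0.055, 0.111, 0.004], [0.0, 0.0, 0.1], [0.0, 0.0, 0.1], [0.0, 0.0, 0.1]] [-0.066, -0.067, -0.066, -0.066, -0.067, 0.0, 0.0, 0.0]
[[0.0, 0.0, 0.055], [0.0, 0.0, 0.055], [0.0, 0.0, 0.055], [0.0, 0.0, 0.055], [0, 0, 0], [0, 0, 0], [0, 0, 0], [0, 0, 0]] [0.0, 0.0, 0.0, 0.0, 0, 0, 0, 0]
```

servo_tool([
  [-0.006, 0.123, 0],
  [-0.019, 0.122, 0],
  [-0.031, 0.119, 0],
  [-0.044, 0.115, 0],
  [-0.055, 0.111, 0],
  [0, 0, 0.08],
  [0, 0, 0],
  [0, 0, 0],
], spin=[-0.066, -0.067, -0.066, -0.066, -0.067, 0, 0, 0])

```text
time: 27.7
tool_pos: [684.0, -161.2, 94.3]
tcp_rot: [-3.141, -0.001, 2.093]
contact_force: [-0.3, -0.3, 0.8]
grip_width: 50.5
finger_force: 0.0
```

```bash
python3 p.py 686.5,-162,6,120,7
python3 - <<'E'
from h import *
s=cap("scene");cv2.imwrite("pics/s6c.png",cv2.resize(s["frame"][130:330,220:450],None,fx=3,fy=3))
h=cv2.cvtColor(s["frame"],cv2.COLOR_BGR2HSV)
for k in blobs((h[...,1]>60)&(h[...,0]>15)&(h[...,0]<35),30,900):
    x,y,w,hh=cv2.boundingRect(k);print("scene brass",x,y,w,hh,np.round(ray(s,(x+w/2,y+hh/2),18),1))
E
```

```text
[[-0.001, 0.001, 0.063], [-0.002, 0.002, 0.063], [-0.001, 0.001, 0.063], [-0.002, 0.001, 0.063], [-0.001, 0.001, 0.063], [-0.001, 0.002, 0.063], [-0.002, 0.001, 0.063], [0, 0, 0]] [0.0, 0.0, 0.0, 0.0, 0.0, -0.001, 0.0, 0]
scene brass 331 246 19 24 [ 555.8 -155.6]
scene brass 372 219 12 17 [ 678.  -165.7]
scene brass 187 108 37 34 [968.8 471.7]
```

View pics/s6c.png

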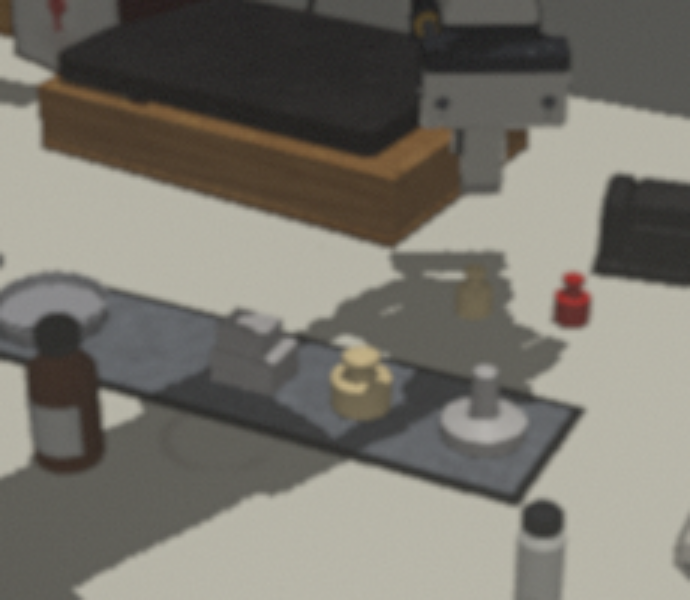

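The large weight stands upright at crop (360,385), between the stack and the foot. The fingers are over the small brass weight (475,295), clear of the red one and the wooden box.

servo_tool([
  [-0.001, 0.001, 0.065],
  [-0.002, 0.002, 0.065],
  [-0.001, 0.001, 0.065],
  [-0.002, 0.001, 0.065],
  [-0.001, 0.001, 0.065],
  [-0.001, 0.002, 0.065],
  [0, 0, 0.04],
  [0, 0, 0],
], spin=[0, 0, 0, 0, 0, 0, 0, 0])

```text
time: 28.75
tool_pos: [686.7, -161.7, 7.9]
tcp_rot: [-3.141, -0.001, 2.095]
contact_force: [-0.1, 0.5, -0.2]
grip_width: 50.3
finger_force: 0.0
```

servo_tool([
  [0, 0, 0],
  [0, 0, 0],
  [0, 0, 0],
  [0, 0, 0],
  [0, 0, 0],
  [0, 0, 0],
  [0, 0, 0],
  [0, 0, 0],
], spin=[0, 0, 0, 0, 0, 0, 0, 0], hand=-1)

```text
time: 29.75
tool_pos: [687.5, -161.9, 9.1]
tcp_rot: [3.141, 0.001, 2.095]
contact_force: [1.3, -0.3, 4.1]
grip_width: 21.0
finger_force: 30.0
```

```bash
python3 p.py 686.5,-162,130,120,6 557.2,-15,130,92,7 557.2,-15,50,92,3
```

```text
[[0.0, -0.001, -0.101], [0.001, 0.0, -0.101], [0.0, -0.001, -0.1], [0.0, -0.001, -0.101], [0.001, -0.001, -0.101], [0.0, 0.0, -0.101], [0.137, -0.027, 0.0], [0.135, -0.037, 0.0]] [0.0, 0.0, 0.0, 0.0, 0.0, 0.0, 0.044, 0.045]
[[0.132, -0.047, 0.0], [0.128, -0.055, 0.0], [0.125, -0.064, 0.0], [0.119, -0.073, 0.0], [0.114, -0.081, 0.0], [0.0, 0.0, 0.133], [0.0, 0.0, 0.134], [0.0, 0.0, 0.133]] [0.044, 0.045, 0.044, 0.045, 0.044, 0.0, 0.0, 0.0]
```

servo_tool([
  [0, 0, -0.06],
  [0, 0, -0.1],
  [0, 0, -0.12],
  [0, 0, -0.12],
  [0, 0, -0.12],
  [0, 0, -0.1],
  [0.137, -0.027, 0],
  [0.135, -0.037, 0],
], spin=[0, 0, 0, 0, 0, 0, 0.044, 0.045])

```text
time: 30.75
tool_pos: [649.9, -119.7, 134.2]
tcp_rot: [3.14, 0.001, 1.952]
contact_force: [-0.0, -0.4, -1.0]
grip_width: 20.6
finger_force: 30.0
```

servo_tool([
  [0.132, -0.047, 0],
  [0.128, -0.055, 0],
  [0.125, -0.064, 0],
  [0.119, -0.073, 0],
  [0.114, -0.081, 0],
  [0, 0, 0.13],
  [0, 0, 0.13],
  [0, 0, 0.13],
], spin=[0.044, 0.045, 0.044, 0.045, 0.044, 0, 0, 0])

```text
time: 31.75
tool_pos: [558.3, -14.9, 55.4]
tcp_rot: [3.14, 0.0, 1.606]
contact_force: [0.5, -1.0, -1.0]
grip_width: 20.5
finger_force: 30.0
```

servo_tool([
  [0, 0, 0.05],
  [0, 0, 0.05],
  [0, 0, 0],
  [0, 0, 0],
  [0, 0, 0],
  [0, 0, 0],
  [0, 0, 0],
  [0, 0, 0],
], spin=[0, 0, 0, 0, 0, 0, 0, 0])

```text
time: 32.75
tool_pos: [557.8, -14.9, 34.8]
tcp_rot: [3.141, -0.0, 1.606]
contact_force: [0.1, -0.3, -0.1]
grip_width: 20.8
finger_force: 30.0
```

```bash
python3 p.py 557.2,-15,12.3,92,4
python3 - <<'E'
from h import *
s=cap("scene");cv2.imwrite("pics/s7c.png",cv2.resize(s["frame"][150:330,190:420],None,fx=3,fy=3))
E
```

```text
[[0.0, -0.001, 0.028], [0.0, 0.0, 0.028], [0.0, -0.001, 0.028], [0.0, -0.001, 0.028], [0, 0, 0], [0, 0, 0], [0, 0, 0], [0, 0, 0]] [0.0, 0.0, 0.0, 0.0, 0, 0, 0, 0]
```

View pics/s7c.png

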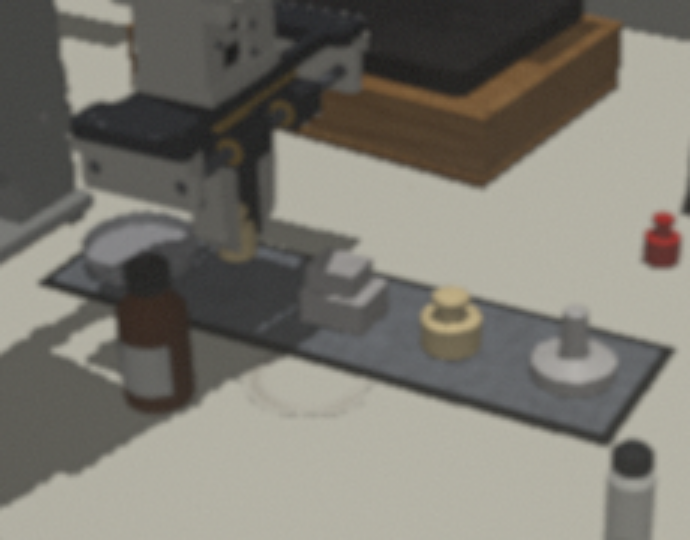

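The small weight is held upright at crop (238,235), between the stack and the pans. I'll lower it and release.

servo_tool([
  [0, -0.001, 0.03],
  [0, -0.001, 0.03],
  [0, 0, 0.03],
  [0, 0, 0.015],
  [0, 0, 0.007],
  [0, 0, 0],
  [0, 0, 0],
  [0, 0, 0],
], spin=[0, 0, 0, 0, 0, 0, 0, 0])

```text
time: 33.8
tool_pos: [557.5, -14.9, 12.4]
tcp_rot: [3.141, -0.0, 1.606]
contact_force: [-0.6, 0.6, -0.8]
grip_width: 20.5
finger_force: 30.0
```

servo_tool([
  [0, 0, 0],
  [0, 0, 0],
  [0, 0, 0],
  [0, 0, -0.05],
  [0, 0, -0.15],
  [0, 0, -0.15],
  [0, 0, -0.15],
  [0, 0, -0.15],
], spin=[0, 0, 0, 0, 0, 0, 0, 0], hand=0)

```text
time: 34.8
tool_pos: [557.3, -14.9, 144.1]
tcp_rot: [3.141, 0.0, 1.606]
contact_force: [0.6, -0.7, -1.1]
grip_width: 45.9
finger_force: 0.0
```

servo_tool([
  [0, 0, -0.15],
  [0, 0, -0.15],
  [0, 0, -0.15],
  [0, -0.2, 0],
  [0, -0.2, 0],
  [0, -0.2, 0],
  [0, -0.1, 0],
  [0, 0, 0],
], spin=[0, 0, 0, 0, 0, 0, 0, 0])

```text
time: 35.8
tool_pos: [416.7, -19.8, 233.3]
tcp_rot: [3.14, 0.0, 1.606]
contact_force: [-0.1, 0.0, 0.1]
grip_width: 45.6
finger_force: 0.0
```

Run:
```python
from h import *
s=cap("scene","s8.png");c=cap("top","t8.png")
print(blocks(c,(285,205,330,265),38))
for n,q in(("scene",s),("top",c)):
    h=cv2.cvtColor(q["frame"],cv2.COLOR_BGR2HSV)
    for k in blobs((h[...,1]>60)&(h[...,0]>15)&(h[...,0]<35),30,900):
        x,y,w,hh=cv2.boundingRect(k);print(n,x,y,w,hh,np.round(ray(q,(x+w/2,y+hh/2),18),1))
b=cv2.hconcat([cv2.resize(s["frame"][200:330,180:430],(400,208)),cv2.resize(c["frame"][190:320,190:440],(400,208))]);cv2.imwrite("pics/f8.png",b)
```

```text
[([556.4, -87.2], [39.1, 31.0], 88.8)]
scene 331 246 19 23 [ 557.2 -154.8]
scene 264 229 12 19 [553.4 -18.2]
scene 320 191 14 14 [738.9 -27.1]
scene 262 177 55 23 [741.   61.9]
scene 232 155 34 14 [816.2 218.4]
scene 194 108 16 31 [973.9 488. ]
scene 182 98 12 13 [1087.4  636.4]
scene 221 81 11 13 [1283.8  648. ]
scene 180 74 43 22 [1270.7  739.9]
top 21 287 38 60 [431.1 347.6]
top 256 232 10 12 [555.9 -18.9]
top 330 224 20 21 [ 559.2 -152.9]
top 0 33 30 11 [923.5 416. ]
```

View pics/f8.png

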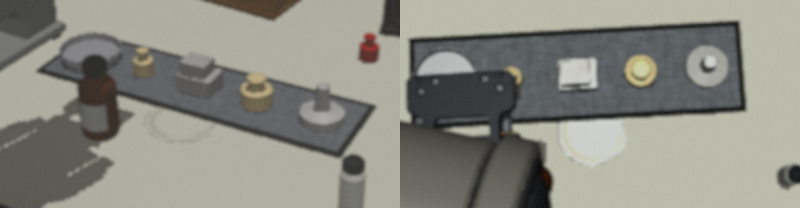

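The row is in order from left to right: pans, small weight, stack, large weight, foot. All are upright and within about 5 mm of target, and the arm is clear.

```bash
python3 -c "
from plant import workorder;print(workorder.close_job())"
```

```text
the job is handed in; nothing more can be done
None
```

The row is laid out and the job is handed in: in the last pictures all four pieces stood upright within about 5 mm of their places, and the foot, pans, bottle and vial looked undisturbed; hand-in returned no verdict.

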